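Wedge up the sagging ball chute

ROBOT

A 6-joint arm with a two-finger parallel gripper is mounted at the origin on the work surface. World frame = base frame: x ahead of the robot, y to its left, z up, the work surface at z = 0. Lengths are in m, angles in rad, forces in N, time in s.
With the tool pointing down it reaches from about 0.25 to 0.725 m from the base axis. Payload 9.7 kg.
Tool frame: the origin (TCP) lies where the fingers leave the gripper's body, on its centre line; the fingertips stand 73 mm ahead of it and the grasp point (between the pads) lies env.grasp_offset ahead of it (env.grasp_offset is the distance from the TCP to the grasp point, in m); z points along the fingers, y is the direction in which the jaws open and shut (so a half turn about z gives the same grasp; the last joint's range is limited). The gripper opens to 85 mm and grips with 20 to 120 N. Pads are 22 mm wide; open, the fingers measure 114 mm over their backs; the gripper's body (76 mm by 85 mm) begins 54 mm behind the grasp point. The pads swing forward as they close: fully open they stand 13 mm farther back than shut.
Start: joints at [1.142, 0.087, 0.176, 1.66, 0, 1.571], TCP at [0.229, 0.5, 0.304] pointing down, gripper open.
Joint ranges: [-3.13, 3.13], [-0.85, 1.81], [-1.15, 1.24], [-2.2, 2.28], [-1.44, 1.52], [-3.14, 3.14]. Speed limits (rad/s): [2.22, 2.22, 2.57, 3.14, 3.14, 3.14].

INTERFACE

Orientations are given as a rotation vector (axis times angle).
In Python, from station import sensors, vision, workorder, env gives the robot as it stands.
- The arm moves only by the tool send_rows, never from a script. Its argument "targets" is a list of rows, each a list of 4 numbers: the shift along the tool's x, y, z scaled (see below), then the turn about the tool's z scaled (see below). In form: [[dx, dy, dz, turn], ...]. A call has 1 to 8 rows; each row shifts and turns the pose as measured when the row begins, along the tool's axes as they then stand; what a row does not reach is not made up. The controller multiplies each number of a shift by 50 mm and each number of a turn by 5 degrees. A row lasts 1/8 s, in which the tool goes at most 62.5 mm and 10.7 degrees, less where a joint would pass 70% of its speed; a pose out of reach is approached as far as the arm can. A call with a number of a shift or a turn outside -1 to 1 is refused whole. A call with a gripper value outside its range is refused whole. "hand" is the opening, from 0 (shut) to 1 (fully open), set as the call begins (left out, the last holds). The fingers move at their own pace and stop on an object; "grip_force" is the grip in N (left out, the last holds). Time passes only in rows, so rows that do not move let the fingers close. It gives the time, the measured TCP pose, the force and the opening at its end, in the units of the state.
- sensors.read_state(): the state, without advancing time (a new reading comes with each control period).
- vision.capture(name): name is "side" or "top"; returns the picture (480x640x3 uint8, red, green, blue); there is no depth.
- vision.camera_model(name): a dict with "fx", "fy", "cx", "cy" (pixels), "R" (3x3) and "t" (3): a world point X has camera coordinates R X + t. Camera axes: x right, y down, z forward; pixel columns grow to the right and rows downward; lengths in m; the calibration is good to about 2 mm. A picture is of the moment at which its call begins. camera_model takes no time and is no camera call.
- workorder.hand_in(): hands the job in, once; it reports no verdict.
The state is a dict: "clock": time; "joint_positions": joint angles; "dq": joint speeds; "joint_torque": joint torques, N m; "tool_pos": TCP position; "tool_rot": TCP orientation; "contact_force": force on the tool from outside, world axes, zero at the start; "torque": the same for the moment, N m; "opening": opening from 0.0 (shut) to 1.0 (fully open).
Only numpy, scipy, OpenCV 4.12 (cv2) and the standard library are available. Lean on these libraries where they do the work, as an engineer would, in place of code of your own. Each camera call takes 0.05 s, during which the arm holds its last target. There are 200 camera calls.

TASK

The galvanised ball chute has sagged back so the steel ball will not run out. Bring the wooden wedge round to the chute's low end and, thin end first and straight in line with the chute, push it along the bench under the brass tongue until it jams tight with the chute up against its stop, so that the ball rolls down into the tin cup by itself. Let only the wedge do the lifting: do not push on the chute or touch the ball with the robot, and leave the cup and the other parts where they stand.

Things in the scene. Friction and masses are not known exactly. Their poses are not given: they have to be found in the camera images.
- rig: Chute stand fixed to the bench: wooden base, two blue cheek plates and a blue stop bar across the top, 107 mm high, 110 mm wide. Origin on the bench under the chute's hinge; x points level along the chute from its low tail to the cup, z up. Along x (mm): tongue lip -200, chute tail -150, base -50 to +35, chute mouth +50, cup centre +90. The bench is bare from the lip to the base.
- chute (a joint): Tilt of the galvanised chute channel (200 x 40 mm, walls 32 mm high, about 0.45 kg, hinged 62 mm above the bench): 0 = sagged, tail down; grows as the tail is lifted; level at 0.04; 0.11 rad = up against the stop bar, the end of its travel. It falls back by its own weight; about 2 N at the tongue lifts it.
- lip (a point): Flat brass tongue fixed to the chute's tail and moving with it, 60 mm wide, 5 mm thick, standing out 50 mm behind the tail. This point: middle of the lower edge of its free end (the lip): 12 mm above the bench when sagged, 34 mm with the chute at its stop. x points towards the cup.
- wedge_mid (a point): Pale hardwood wedge flat on the bench, 150 mm long, 50 mm wide, upright sides, about 0.12 kg. This point: mid-length, mid-width, 12 mm up (half-way up there). x points from the thick end (heel, 44 mm high, flat, upright, 75 mm away) to the thin end (nose, 4 mm high, 75 mm away); the top slopes evenly.
- wedge: The same wedge: origin at mid-length and mid-width on its underside, axes as for wedge_mid. It meets the lip with about 30 mm of it under the tongue; sliding on takes 3 to 8 N until the chute is at its stop, with about 114 mm under (36 mm showing); there a push of 12 to 20 N jams it tight and friction holds it when let go.
- ball: Steel pinball, 27 mm across, lying at the tail end inside the chute; origin at its centre.
- cup: Open tin cup, 84 mm across, 45 mm high, loose on the bench under the chute's mouth; origin at the centre of its underside, z up.
- drop_target: Orange drop target standing on a black foot, 76 mm high, 40 mm across; a bystander. Origin under it.
- post: Grey post with black rubber cap, 64 mm high, 34 mm across; a bystander. Origin under it.
- bracket: Loose brass L bracket, 60 x 30 mm, 60 mm high; a bystander. Origin under it.
Not all that is in view belongs to the job. Of the things shaped like the wedge, the wooden one is meant.

How it is judged:
On the way, in this order (a step that is already met when the one before it is completed fails the run):
1. the wedge is under the tongue and begins to lift the chute (value of joint chute above 0.01 rad and contact force between wedge and rig above 0.5 N), for 0.05 s.
2. the ball has rolled into the cup (horizontal distance between ball and cup below 0.035 m and height (world z) of ball below 0.04 m), for 0.2 s.
At the end, for the whole second after the job is handed in: The chute is held at its stop (within 0.004 rad) by the wedge, which lies flat and still, is jammed against the tongue with over 5 N (the chute's weight gives under 3 N), is within 25 mm of the chute's centre line and 12 degrees of its direction; the ball lies in the upright cup (all of step 2 and value of joint chute above 0.106 rad and contact force between wedge and rig above 5 N and y of wedge in the frame of rig between -0.025 and 0.025 m and angle between the x axis of wedge and the x axis of rig, either way round below 0.21 rad and angle between wedge's own z axis and vertical below 0.06 rad and linear speed of wedge below 0.01 m/s and angle between cup's own z axis and vertical below 0.1 rad); the robot touches nothing.
It fails at once if the robot pushes on the chute, tongue or stand (contact force between any of the fingers, the arm and rig above 3 N).
It fails at once if the robot touches the ball (contact force between any of the fingers, the arm and ball above 0.3 N).
It fails at once if the cup is moved more than 20 mm (distance of cup from where it was at the start of the episode above 0.02 m).
It fails at once if a bystander part is moved more than 20 mm (distance of any of drop_target, post, bracket from where it was at the start of the episode above 0.02 m).
It also fails if it takes over 58 s, if anything falls off the work surface, if the arm or the gripper's body presses on something with over 40 N, if the wrist force passes 120 N, or if a joint passes its speed limit or range.

## Working session

There is one attempt and no reset: what is moved stays moved. The work goes in short steps, Python scripts to look and compute and a tool call to move; the robot and the scene stay as the last step left them, time stands still between calls to the robot, and variables do not carry over. Pictures are saved under pics/ and viewed, about 8 in all and at most 12, crops included, and the job is handed in when it is done.

Besides the shell and the picture viewer there is one more tool, called after "Request:" by a JSON object that holds its "op" and its "data", one argument or row to a line. send_rows: Moves the arm, as the interface text tells. Shifts and turns lie within -1 to 1; 1 stands for 50 mm of shift or 5 degrees of turn. Its arguments: {"type":"object","properties":{"targets":{"type":"array"},"hand":{"type":"number"},"grip_force":{"type":"number"}},"required":["targets"]}

```bash
mkdir -p pics; ls; python3 - <<'E'
from station import sensors, vision, env
import cv2, numpy as np
print(env.grasp_offset, sensors.read_state())
for n in("top","side"):
    cv2.imwrite(f"pics/{n}0.png",vision.capture(n)[:,:,::-1])
    m=vision.camera_model(n);print(n,m, -np.array(m["R"]).T@np.array(m["t"]))
E
```

```text
pics
0.0539 {'clock': 0.0, 'joint_positions': array([ 1.14202233e+00,  8.74702768e-02,  1.75120421e-01,  1.65977590e+00,
       -5.83102830e-06,  1.57080990e+00]), 'dq': array([ 0.00112992,  0.00063415,  0.00066738, -0.0007152 ,  0.00144865,
       -0.00025017]), 'joint_torque': array([ 1.35400926e-03, -5.20389855e+01,  4.64802897e+01,  1.63080404e-02,
        1.20186887e-04, -2.44493680e-05]), 'tool_pos': array([0.2286144 , 0.50009634, 0.30317035]), 'tool_rot': array([-6.68330861e-01, -3.06939618e+00,  2.04222732e-03]), 'contact_force': array([-0.10933559, -1.04130976,  0.58778347]), 'torque': array([ 0.01561374, -0.01063689,  0.0151441 ]), 'opening': 0.9996307675370082}
top {'fx': 602.090373200499, 'fy': 602.090373200499, 'cx': 331.9789464758762, 'cy': 246.0916854435651, 'R': array([[-0.02568237, -0.99961803, -0.01020809],
       [-0.9875643 ,  0.02695439, -0.15488777],
       [ 0.15510376,  0.00610326, -0.98787933]]), 't': array([-0.04323701,  0.49316337,  1.26655925])} [ 0.28947201 -0.06424356  1.32715131]
side {'fx': 469.0786969188984, 'fy': 469.0786969188984, 'cx': 319.5116187373567, 'cy': 235.97839213824642, 'R': array([[ 0.65939416, -0.75158475, -0.01788056],
       [-0.56744087, -0.48195441, -0.66763074],
       [ 0.49316347,  0.45037797, -0.74427782]]), 't': array([-0.36650554,  0.31661502,  0.74139806])} [ 0.05570148 -0.45677533  0.75663473]
```

View pics/top0.png

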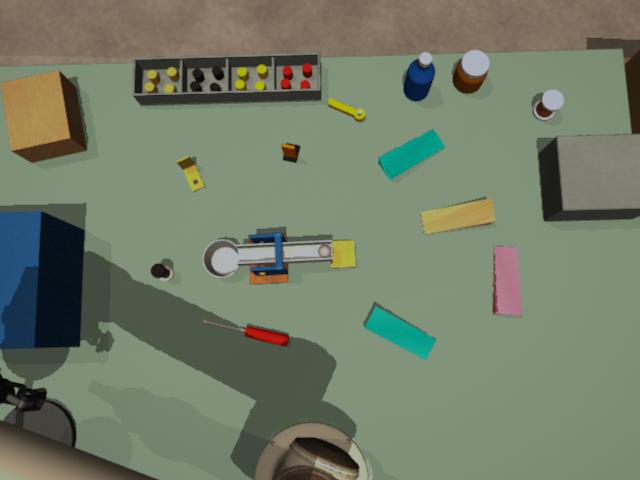

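View pics/side0.png

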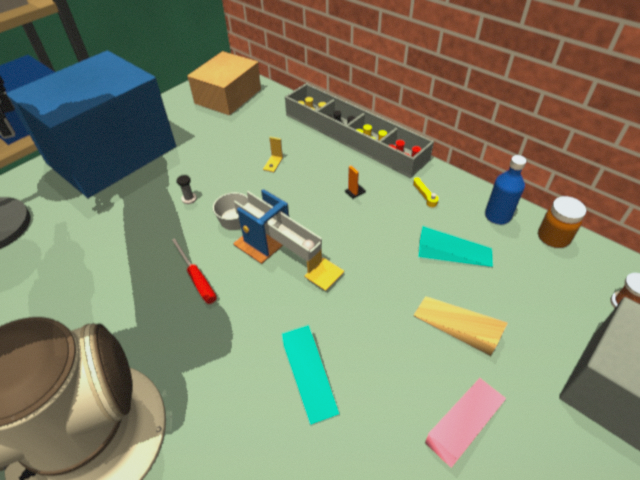

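Top view: the rig runs from the cup at (223,258) to the tongue lip at about (355,254). Wedge-shaped candidates are teal (411,155), wood-grained (458,216), pink (507,280) and teal (400,332). I choose the wood-grained one and check it in a close crop.

```bash
python3 - <<'E'
import cv2, numpy as np
t=cv2.imread("pics/top0.png");s=cv2.imread("pics/side0.png")
f=lambda im,x,y,w,h,k:cv2.resize(im[y:y+h,x:x+w],None,fx=k,fy=k,interpolation=cv2.INTER_CUBIC)
a=f(t,415,190,100,50,4);b=f(s,405,285,100,75,4)
c=f(t,200,225,160,65,5)[:, :800]
row=np.zeros((300,800,3),np.uint8);row[:200,:400]=a;row[:300,400:]=b
cv2.imwrite("pics/crop1.png",np.vstack([row,c[:300]]))
E
```

```text
(no output)
```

View pics/crop1.png

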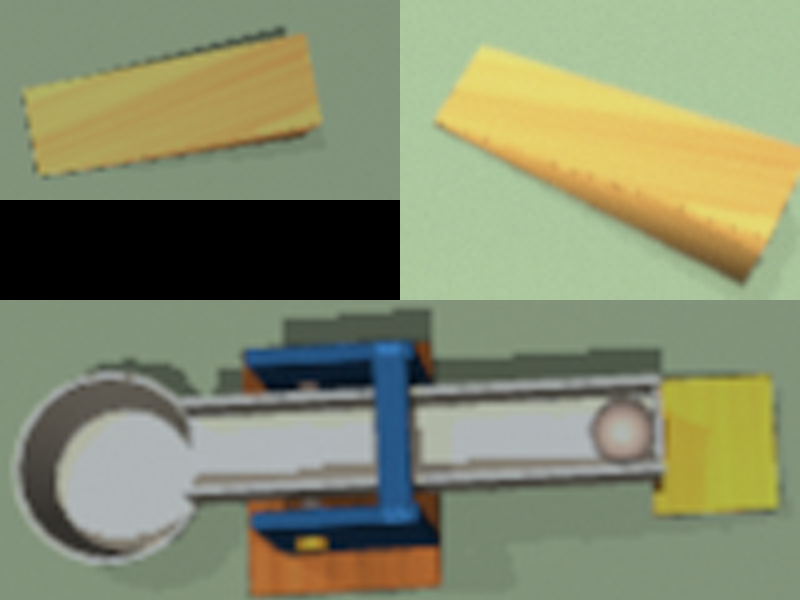

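The crop confirms it: grained wood, upper corners at top-view pixels nose (420.5,212.5)/(425,234.5) and heel (491.8,198.8)/(495.3,220.5). The nose points left, towards the rig. The lip's upper edge runs (354.2,240) to (355.4,267), and the cup rim's centre is at (221.4,258.4).

```bash
cat > h.py <<'E'
import numpy as np
from station import vision
def ray(name,p,z):
    m=vision.camera_model(name);R=np.array(m["R"]);t=np.array(m["t"])
    d=R.T@np.array([(p[0]-m["cx"])/m["fx"],(p[1]-m["cy"])/m["fy"],1]);c=-R.T@t
    return c+d*(z-c[2])/d[2]
E
python3 - <<'E'
from h import *
np.set_printoptions(precision=4,suppress=True)
T=lambda p,z:ray("top",p,z)
n1,n2,h1,h2=T((420.5,212.5),.004),T((425,234.5),.004),T((491.75,198.75),.044),T((495.25,220.5),.044)
for q in(n1,n2,h1,h2):print(q)
N=(n1+n2)/2;H=(h1+h2)/2;d=N-H
print("len",np.linalg.norm(d[:2]),"w",np.linalg.norm(n1-n2),np.linalg.norm(h1-h2),"mid",(N+H)/2,"yaw",np.degrees(np.arctan2(d[1],d[0])))
l1,l2,t1,t2=T((354.2,240),.017),T((355.4,267),.017),T((332.4,240.6),.019),T((331,268),.019)
L=(l1+l2)/2;Tl=(t1+t2)/2;C=T((221.4,258.4),.045)
print("lip",L,np.linalg.norm(l1-l2),"tail",Tl,np.linalg.norm(L-Tl)," cup",C)
d=C-L;print("lip-cup",np.linalg.norm(d[:2]),np.degrees(np.arctan2(d[1],d[0])))
# chute walls: mouth (z ~ .062+..), tail
b1,b2=T((249.4,284),.0),T((288,283),.0);print(b1,b2)
# side check of wedge: nose corners (crop/4 + (405,285))
S=lambda p,z:ray("side",p,z)
s=lambda x,y:(405+(x-400)/4,285+y/4)
print(S(s(482,45),.004),S(s(436,122),.004),S(s(745,283),0))
E
```

```text
[ 0.568  -0.2563  0.004 ]
[ 0.5177 -0.2639  0.004 ]
[ 0.5858 -0.4069  0.044 ]
[ 0.5374 -0.4112  0.044 ]
len 0.15013351939504407 w 0.050845931461292744 0.04860891701295038 mid [ 0.5522 -0.3346  0.024 ] yaw 97.17309329102942
lip [ 0.4774 -0.1059  0.017 ] 0.05999211313223613 tail [ 0.4768 -0.0551  0.019 ] 0.0508147554500955  cup [0.4705 0.1823 0.045 ]
lip-cup 0.28829121621936604 91.38662447036862
[0.418  0.1288 0.    ] [0.4179 0.0433 0.    ]
[ 0.5693 -0.2595  0.004 ] [ 0.5188 -0.2669  0.004 ] [ 0.54   -0.4139  0.    ]
```

```bash
cat >> h.py <<'E'
from station import sensors
from scipy.spatial.transform import Rotation as Ro
def go(target,yaw):  # TCP target; yaw = world angle (deg) of tool y
    s=sensors.read_state();R=Ro.from_rotvec(s["tool_rot"]).as_matrix()
    d=R.T@(np.array(target)-s["tool_pos"])/.05
    a=np.degrees(np.arctan2(R[1,1],R[0,1]));t=((a-yaw+90)%180-90)/5
    print("t",s["clock"],"pos",s["tool_pos"].round(4),"yaw",a.round(2),"F",s["contact_force"].round(1),"op",round(s["opening"],3))
    print("units x,y,z",d.round(2),"turn",t.round(2))
E
python3 -c "
from h import *
go([.555,-.395,.2],7.2)"
```

```text
t 0.1 pos [0.2286 0.5001 0.3032] yaw 65.43 F [ 0.1 -0.9  0.7] op 1.001
units x,y,z [-13.38 -13.57   2.08] turn 11.65
```

Request:
{"op": "send_rows", "data": {
  "targets": [
    [0,0,0,1],
    [0,0,0,1],
    [0,0,0,1],
    [0,0,0,1],
    [0,0,0,1],
    [0,0,0,1],
    [0,0,0,1],
    [0,0,0,1]
  ],
  "hand": 1
}}

```text
clock: 1.1
tool_pos: [0.2283, 0.4995, 0.2997]
tool_rot: [1.707, 2.636, -0.012]
contact_force: [-0.8, 0.4, 0.3]
opening: 1.003
```

Request:
{"op": "send_rows", "data": {
  "targets": [
    [0,0,0,1],
    [0,0,0,1],
    [0,0,0,1],
    [0,0,0,0.6],
    [0,0,0,0]
  ]
}}

```text
clock: 1.72
tool_pos: [0.2282, 0.4991, 0.2975]
tool_rot: [2.109, 2.323, -0.018]
contact_force: [1.0, -0.4, 0.7]
opening: 1.0
```

```bash
python3 -c "
from h import *
go([.555,-.395,.2],7.2)"
```

```text
t 1.725 pos [0.2282 0.4991 0.2975] yaw 5.52 F [ 1.  -0.4  0.7] op 1.0
units x,y,z [-18.41   4.8    2.11] turn -0.34
```

Request:
{"op": "send_rows", "data": {
  "targets": [
    [-1,0.27,0,0],
    [-1,0.27,0,0],
    [-1,0.27,0,0],
    [-1,0.27,0,0],
    [-1,0.27,0,0],
    [-1,0.27,0,0],
    [-1,0.27,0,0],
    [-1,0.27,0,0]
  ]
}}

```text
clock: 2.72
tool_pos: [0.3789, 0.1034, 0.2992]
tool_rot: [2.086, 2.342, -0.02]
contact_force: [1.3, 0.3, 0.1]
opening: 0.997
```

Request:
{"op": "send_rows", "data": {
  "targets": [
    [-1,0.27,0,0],
    [-1,0.27,0,0],
    [-1,0.27,0,0],
    [-1,0.27,0,0],
    [-1,0.27,0,0],
    [-1,0.27,0,0],
    [-1,0.27,0,0],
    [-0.8,0.2,0,0]
  ]
}}

```text
clock: 3.72
tool_pos: [0.5317, -0.2861, 0.3029]
tool_rot: [2.074, 2.352, -0.018]
contact_force: [0.7, 0.3, 0.2]
opening: 1.003
```

```bash
python3 -c "
from h import *
go([.555,-.395,.2],7.2)"
```

```text
t 3.725 pos [ 0.5317 -0.2861  0.3029] yaw 7.18 F [0.7 0.3 0.2] op 1.003
units x,y,z [-2.19  0.2   2.08] turn -0.0
```

Request:
{"op": "send_rows", "data": {
  "targets": [
    [-1,0.15,0.3,0],
    [-1,0.1,1,0],
    [-0.15,0,1,0],
    [0,0,0,0]
  ]
}}

```text
clock: 4.22
tool_pos: [0.5565, -0.3925, 0.1902]
tool_rot: [2.072, 2.356, -0.018]
contact_force: [0.1, -0.0, 1.1]
opening: 1.006
```

```bash
python3 -c "
from h import *
import cv2
go([.5595,-.393,.080],7.2)
a=cv2.imwrite('pics/s1.png',vision.capture('side')[150:480,260:640,::-1])
"
```

```text
t 4.225 pos [ 0.5565 -0.3925  0.1902] yaw 7.34 F [ 0.1 -0.   1.1] op 1.006
units x,y,z [0.   0.07 2.2 ] turn 0.03
```

Request:
{"op": "send_rows", "data": {
  "targets": [
    [0,0.07,1,0],
    [0,0,0.9,0],
    [0,0,0.2,0],
    [0,0,0,0]
  ]
}}

```text
clock: 4.78
tool_pos: [0.5655, -0.3938, 0.1008]
tool_rot: [2.053, 2.346, -0.014]
contact_force: [-0.2, 0.4, 0.6]
opening: 0.999
```

```bash
python3 -c "
from h import *
import cv2
go([.5595,-.393,.080],7.2)
a=vision.capture('side')[240:400,340:540,::-1]
b=vision.capture('top')[150:310,400:600,::-1]
cv2.imwrite('pics/s2.png',cv2.resize(np.hstack([a,b]),None,fx=2,fy=2,interpolation=cv2.INTER_CUBIC))
"
```

```text
t 4.775 pos [ 0.5655 -0.3938  0.1008] yaw 7.63 F [-0.2  0.4  0.6] op 0.999
units x,y,z [ 0.04 -0.12  0.41] turn 0.09
```

View pics/s2.png

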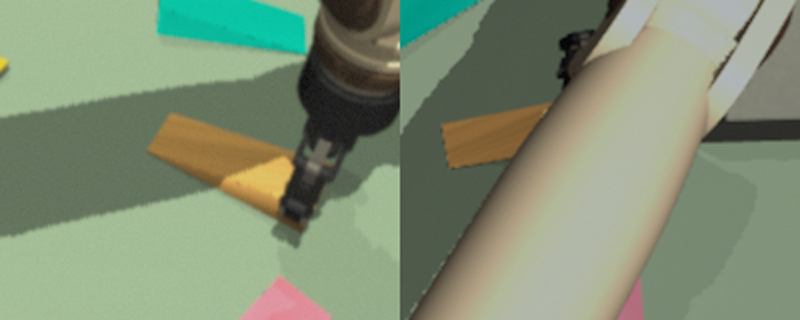

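The fingers straddle the wooden wedge near its heel (side crop: near finger at (292,215), nose at (155,140)), and it hasn't moved. I continue down, after checking the slight tilt.

Request:
{"op": "send_rows", "data": {
  "targets": [
    [0,-0.12,0.4,0.1],
    [0,0,0,0]
  ]
}}

```text
clock: 5.12
tool_pos: [0.5616, -0.3963, 0.086]
tool_rot: [2.058, 2.331, -0.012]
contact_force: [-0.3, -0.6, 0.5]
opening: 1.001
```

```bash
python3 -c "
from h import *
go([.5595,-.393,.080],7.2)
s=sensors.read_state();print(s['joint_positions'].round(3),Ro.from_rotvec(s['tool_rot']).as_matrix()[:,2])
"
```

```text
t 5.125 pos [ 0.5616 -0.3963  0.086 ] yaw 7.13 F [-0.3 -0.6  0.5] op 1.001
units x,y,z [ 0.07 -0.03  0.12] turn -0.01
[-0.611  0.408  0.139  1.271 -0.011  0.835] [ 0.01864287 -0.02699445 -0.99946173]
```

Request:
{"op": "send_rows", "data": {
  "targets": [
    [0,0,0,0],
    [0,0,0,0],
    [0,0,0,0],
    [0,0,0,0],
    [0,0,0,0],
    [0,0,0,0]
  ],
  "hand": 0,
  "grip_force": 50
}}

```text
clock: 5.88
tool_pos: [0.5631, -0.3969, 0.0904]
tool_rot: [2.054, 2.328, -0.011]
contact_force: [-0.3, -0.2, -1.4]
opening: 0.575
```

```bash
python3 -c "
from h import *
go([.5595,-.393,.084],7.2)
"
```

```text
t 5.875 pos [ 0.5631 -0.3969  0.0904] yaw 7.17 F [-0.3 -0.2 -1.4] op 0.575
units x,y,z [ 0.09 -0.07  0.12] turn -0.01
```

Request:
{"op": "send_rows", "data": {
  "targets": [
    [0,0,0,0.6],
    [0,0,0,0.6],
    [0,0,0,0]
  ]
}}

```text
clock: 6.25
tool_pos: [0.563, -0.3969, 0.0902]
tool_rot: [2.176, 2.215, -0.009]
contact_force: [0.7, 0.5, 0.6]
opening: 0.573
```

```bash
python3 -c "
from h import *
go([.480,-.2835,.090],1.2)
"
```

```text
t 6.25 pos [ 0.563  -0.3969  0.0902] yaw 1.03 F [0.7 0.5 0.6] op 0.573
units x,y,z [ 2.3  -1.62 -0.1 ] turn -0.03
```

Request:
{"op": "send_rows", "data": {
  "targets": [
    [0.4,-0.3,0,0],
    [0.4,-0.3,0,0],
    [0.4,-0.3,0,0],
    [0.4,-0.3,0,0],
    [0.4,-0.3,0,0],
    [0.3,-0.1,0,0],
    [0,0,0,0]
  ]
}}

```text
clock: 7.12
tool_pos: [0.4827, -0.2842, 0.0907]
tool_rot: [2.156, 2.21, -0.005]
contact_force: [-0.6, 0.4, 1.1]
opening: 0.575
```

```bash
python3 -c "
from h import *
import cv2
go([.480,-.2835,.088],1.2)
print(Ro.from_rotvec(sensors.read_state()['tool_rot']).as_matrix()[:,2])
a=vision.capture('side')[180:380,220:480,::-1]
b=vision.capture('top')[190:290,310:510,::-1]
a=cv2.resize(a,None,fx=2,fy=2,interpolation=cv2.INTER_CUBIC)
b=cv2.resize(b,(520,260),interpolation=cv2.INTER_CUBIC)
cv2.imwrite('pics/s3.png',np.vstack([a,b])[:600])
"
```

```text
t 7.125 pos [ 0.4827 -0.2842  0.0907] yaw 1.48 F [-0.6  0.4  1.1] op 0.575
units x,y,z [ 0.02 -0.06  0.05] turn 0.06
[ 0.0363586  -0.04001089 -0.99853752]
```

View pics/s3.png

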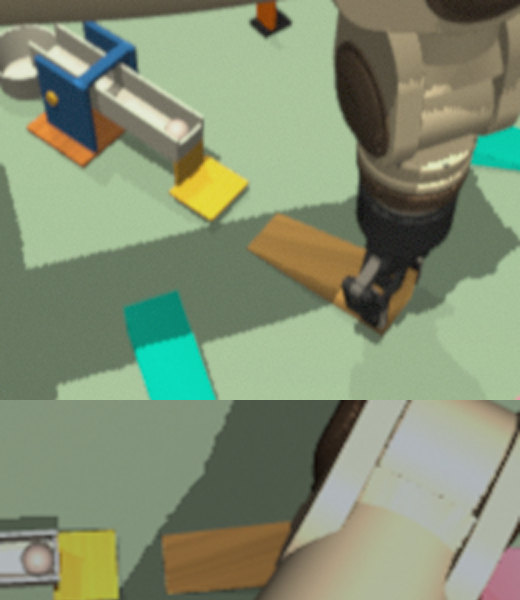

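The wedge is held in line, with its nose at top-view (373,253) and the lip at (355,253). It looks centred and about 40 mm short of the lip. I lower it onto the bench.

Request:
{"op": "send_rows", "data": {
  "targets": [
    [0,-0.04,0.08,0],
    [0,0,0.08,0]
  ]
}}

```text
clock: 7.48
tool_pos: [0.4831, -0.2858, 0.0899]
tool_rot: [2.153, 2.207, -0.0]
contact_force: [-17.0, 14.1, 46.4]
opening: 0.573
```

```bash
python3 -c "
from h import *
go([.480,-.2835,.086],1.2)
"
```

```text
t 7.475 pos [ 0.4831 -0.2858  0.0899] yaw 1.48 F [-17.   14.1  46.4] op 0.573
units x,y,z [ 0.05 -0.06  0.07] turn 0.06
```

Request:
{"op": "send_rows", "data": {
  "targets": [
    [0,0,-0.02,0],
    [0,0,0,0]
  ]
}}

```text
clock: 7.72
tool_pos: [0.4838, -0.2867, 0.0915]
tool_rot: [2.152, 2.207, -0.0]
contact_force: [0.1, -0.0, -0.5]
opening: 0.574
```

```bash
python3 -c "
from h import *
go([.480,-.2835,.086],1.2)
"
```

```text
t 7.725 pos [ 0.4838 -0.2867  0.0915] yaw 1.48 F [ 0.1 -0.  -0.5] op 0.574
units x,y,z [ 0.07 -0.08  0.1 ] turn 0.06
```

Request:
{"op": "send_rows", "data": {
  "targets": [
    [0.3,-0.04,0,0.06],
    [0.3,-0.04,0,0],
    [0.3,0,0,0],
    [0.2,0,0,0],
    [0,0,0,0]
  ]
}}

```text
clock: 8.35
tool_pos: [0.4799, -0.2306, 0.0904]
tool_rot: [2.157, 2.193, -0.002]
contact_force: [-1.0, 0.6, 2.1]
opening: 0.574
```

```bash
python3 -c "
from h import *
import cv2
go([.4775,-.134,.0915],1.2)
print(Ro.from_rotvec(sensors.read_state()['tool_rot']).as_matrix()[:,2])
b=vision.capture('top')[205:285,200:460,::-1]
cv2.imwrite('pics/s4.png',cv2.resize(b,None,fx=3,fy=3,interpolation=cv2.INTER_CUBIC))
"
```

```text
t 8.35 pos [ 0.4799 -0.2306  0.0904] yaw 1.02 F [-1.   0.6  2.1] op 0.574
units x,y,z [ 1.93 -0.01 -0.12] turn -0.04
[ 0.04566418 -0.04715982 -0.99784304]
```

View pics/s4.png

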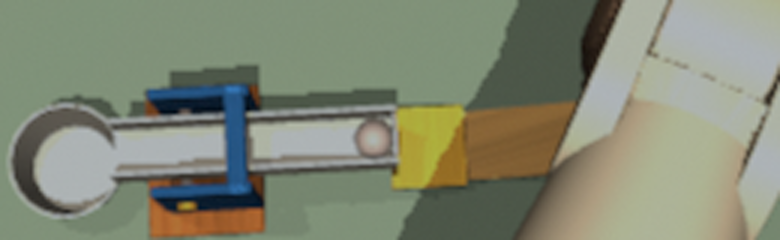

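The nose is about 15 mm under the tongue and centred on it (crop rows 110–180 against 105–187). I push on, compensating for the small tool tilt.

Request:
{"op": "send_rows", "data": {
  "targets": [
    [0.2,0,-0.015,0],
    [0.2,0,-0.01,0],
    [0.2,0,-0.01,0],
    [0.2,0,-0.01,0]
  ]
}}

```text
clock: 8.9
tool_pos: [0.4792, -0.1908, 0.0905]
tool_rot: [2.158, 2.187, -0.009]
contact_force: [-0.1, -6.9, 1.9]
opening: 0.574
```

```bash
python3 -c "
from h import *
go([.4775,-.134,.0915],1.2)
"
```

```text
t 8.9 pos [ 0.4792 -0.1908  0.0905] yaw 0.82 F [-0.1 -6.9  1.9] op 0.574
units x,y,z [ 1.13 -0.02 -0.08] turn -0.08
```

Lifting has begun (6.9 N along the chute).

Request:
{"op": "send_rows", "data": {
  "targets": [
    [0.2,0,-0.01,0],
    [0.2,0,-0.01,0],
    [0.2,0,-0.01,0]
  ]
}}

```text
clock: 9.28
tool_pos: [0.4787, -0.1608, 0.0904]
tool_rot: [2.158, 2.181, -0.014]
contact_force: [0.4, -7.4, 2.0]
opening: 0.577
```

```bash
python3 -c "
from h import *
go([.4775,-.134,.0915],1.2)
"
```

```text
t 9.275 pos [ 0.4787 -0.1608  0.0904] yaw 0.68 F [ 0.4 -7.4  2. ] op 0.577
units x,y,z [ 0.53 -0.02 -0.05] turn -0.1
```

```bash
python3 -c "
from h import *
import cv2
print(Ro.from_rotvec(sensors.read_state()['tool_rot']).as_matrix()[:,2])
a=vision.capture('side')[170:330,200:420,::-1]
b=vision.capture('top')[205:285,200:420,::-1]
a=cv2.resize(a,None,fx=2,fy=2,interpolation=cv2.INTER_CUBIC)
b=cv2.resize(b,None,fx=2,fy=2,interpolation=cv2.INTER_CUBIC)
cv2.imwrite('pics/s5.png',np.vstack([a,b]))
"
```

```text
[ 0.04528152 -0.05797922 -0.99729033]
```

View pics/s5.png

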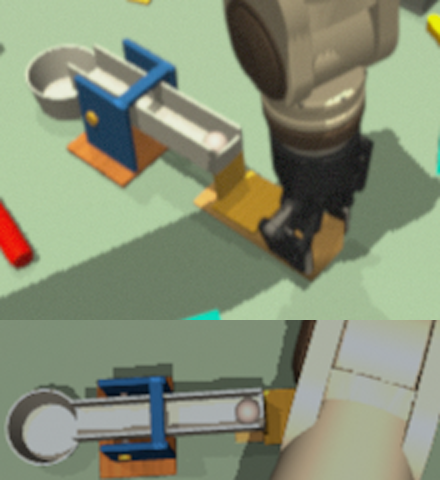

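The wedge is about 80 mm under with the chute part-lifted. The ball is still at the tail, side crop (215,142), and the fingers stand clear of the tongue. I continue in finer steps.

Request:
{"op": "send_rows", "data": {
  "targets": [
    [0.2,0,-0.012,0],
    [0.15,0,-0.01,0]
  ]
}}

```text
clock: 9.62
tool_pos: [0.4784, -0.143, 0.0903]
tool_rot: [2.158, 2.181, -0.015]
contact_force: [1.1, -6.1, 2.6]
opening: 0.575
```

Request:
{"op": "send_rows", "data": {
  "targets": [
    [0.1,0,-0.006,0],
    [0.1,0,-0.006,0]
  ]
}}

```text
clock: 9.88
tool_pos: [0.4781, -0.1346, 0.0903]
tool_rot: [2.158, 2.176, -0.022]
contact_force: [2.7, -24.4, -2.2]
opening: 0.576
```

Request:
{"op": "send_rows", "data": {
  "targets": [
    [0,0,0,0],
    [0,0,0,0],
    [0,0,0,0],
    [0,0,0,0]
  ]
}}

```text
clock: 10.38
tool_pos: [0.4781, -0.1347, 0.0902]
tool_rot: [2.159, 2.175, -0.022]
contact_force: [2.5, -2.9, 3.7]
opening: 0.576
```

```bash
python3 -c "
from h import *
import cv2
go([.4775,-.134,.0915],1.2)
a=vision.capture('side')[170:330,200:420,::-1]
b=vision.capture('top')[205:285,200:420,::-1]
a=cv2.resize(a,None,fx=2,fy=2,interpolation=cv2.INTER_CUBIC)
b=cv2.resize(b,None,fx=2,fy=2,interpolation=cv2.INTER_CUBIC)
cv2.imwrite('pics/s6.png',np.vstack([a,b]))
"
```

```text
t 10.375 pos [ 0.4781 -0.1347  0.0902] yaw 0.52 F [ 2.5 -2.9  3.7] op 0.576
units x,y,z [ 0.01 -0.01 -0.03] turn -0.14
```

View pics/s6.png

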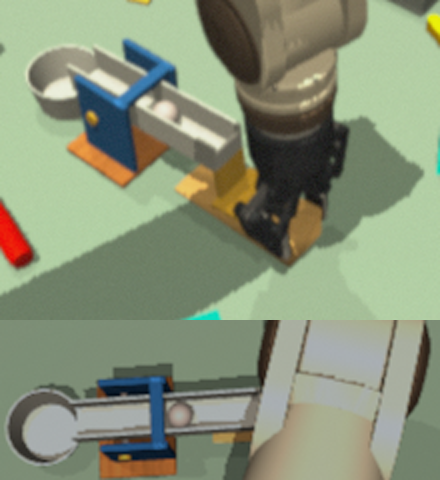

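The ball is rolling down the chute (side crop (165,110), past mid-chute), and the chute is up at the bar. I release and back straight off.

Request:
{"op": "send_rows", "data": {
  "targets": [
    [0,0,0,0],
    [0,0,0,0],
    [0,0,0,0],
    [0,0,0,0],
    [0,0,0,0],
    [0,0,0,0]
  ],
  "hand": 1
}}

```text
clock: 11.22
tool_pos: [0.4772, -0.134, 0.0889]
tool_rot: [2.16, 2.178, -0.023]
contact_force: [-0.8, -0.7, 0.1]
opening: 0.998
```

Request:
{"op": "send_rows", "data": {
  "targets": [
    [-0.3,0,0,0],
    [-0.5,0,0,0],
    [-0.5,0,0,0],
    [-0.3,0,0,0],
    [0,0,0,0]
  ]
}}

```text
clock: 11.85
tool_pos: [0.4778, -0.219, 0.0944]
tool_rot: [2.159, 2.178, -0.023]
contact_force: [-0.0, 0.9, -0.6]
opening: 0.996
```

Request:
{"op": "send_rows", "data": {
  "targets": [
    [0,0,0,0],
    [0,0,0,0],
    [0,0,0,0],
    [0,0,0,0],
    [0,0,0,0],
    [0,0,0,0],
    [0,0,0,0],
    [0,0,0,0]
  ],
  "hand": 0
}}

```text
clock: 12.85
tool_pos: [0.4778, -0.2171, 0.0943]
tool_rot: [2.157, 2.181, -0.023]
contact_force: [-1.0, 0.1, -0.4]
opening: -0.002
```

```bash
python3 -c "
from h import *
import cv2
go([.4785,-.16,.0915],1.2)
print(Ro.from_rotvec(sensors.read_state()['tool_rot']).as_matrix()[:,2])
a=vision.capture('side')[170:340,200:440,::-1]
b=vision.capture('top')[205:285,200:440,::-1]
a=cv2.resize(a,None,fx=2,fy=2,interpolation=cv2.INTER_CUBIC)
b=cv2.resize(b,None,fx=2,fy=2,interpolation=cv2.INTER_CUBIC)
cv2.imwrite('pics/s7.png',np.vstack([a,b]))
"
```

```text
t 12.85 pos [ 0.4778 -0.2171  0.0943] yaw 0.69 F [-1.   0.1 -0.4] op -0.002
units x,y,z [ 1.14  0.02 -0.02] turn -0.1
[ 0.04234871 -0.06270457 -0.99713325]
```

View pics/s7.png

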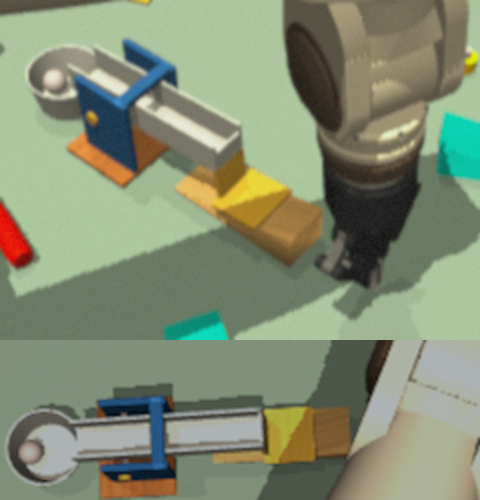

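The ball is in the cup, side crop (53,80), and the chute stays up. I check the wedge's pose from this view before the final push on the heel.

```bash
python3 -c "
from h import *
n=ray('top',(306.5,266),.004);h1=ray('top',(374.7,238.5),.044);h2=ray('top',(373.5,263.5),.044)
d=n-h2;print(n,h1,h2,'len',np.linalg.norm(d[:2]),'yaw',np.degrees(np.arctan2(d[1],d[0])))
l1=ray('top',(200+313/2,205+33.5),.039);l2=ray('top',(200+316/2,205+61),.039);print('lip',l1,l2)
"
```

```text
[0.45415319 0.00147063 0.004     ] [ 0.50501054 -0.14899021  0.044     ] [ 0.45070114 -0.1444227   0.044     ] len 0.14593415508364868 yaw 88.64455077505566
lip [ 0.50693198 -0.10988469  0.039     ] [ 0.44680771 -0.11119132  0.039     ]
```

Request:
{"op": "send_rows", "data": {
  "targets": [
    [0.4,-0.05,0,0],
    [0.4,0,0,0],
    [0.2,0,-0.01,0],
    [0,0,0,0]
  ]
}}

```text
clock: 13.45
tool_pos: [0.4741, -0.1639, 0.0912]
tool_rot: [2.157, 2.181, -0.023]
contact_force: [0.7, -0.3, -0.3]
opening: -0.002
```

Request:
{"op": "send_rows", "data": {
  "targets": [
    [0.1,0,-0.006,0],
    [0.06,0,-0.004,0]
  ]
}}

```text
clock: 13.7
tool_pos: [0.4741, -0.1559, 0.0913]
tool_rot: [2.158, 2.18, -0.023]
contact_force: [0.1, -4.4, -0.4]
opening: 0.001
```

Request:
{"op": "send_rows", "data": {
  "targets": [
    [0.06,0,-0.004,0]
  ]
}}

```text
clock: 13.82
tool_pos: [0.4741, -0.1537, 0.0913]
tool_rot: [2.158, 2.178, -0.026]
contact_force: [-0.0, -14.1, -3.1]
opening: -0.002
```

Request:
{"op": "send_rows", "data": {
  "targets": [
    [0.07,0,-0.004,0]
  ]
}}

```text
clock: 13.95
tool_pos: [0.474, -0.1528, 0.0914]
tool_rot: [2.157, 2.172, -0.034]
contact_force: [-0.1, -27.0, -5.1]
opening: 0.003
```

Request:
{"op": "send_rows", "data": {
  "targets": [
    [0,0,0,0],
    [-0.3,0,0,0],
    [-0.8,0,-0.1,0],
    [-1,0,-0.3,0],
    [-1,0,-0.5,0],
    [0,0,-0.5,0],
    [0,0,0,0],
    [0,0,0,0]
  ]
}}

```text
clock: 14.95
tool_pos: [0.4707, -0.3116, 0.1736]
tool_rot: [2.158, 2.172, -0.032]
contact_force: [-0.5, 1.0, -0.5]
opening: 0.003
```

```bash
python3 -c "
from h import *
import cv2
go([.4785,-.16,.0915],1.2)
a=vision.capture('side')[140:340,170:440,::-1]
b=vision.capture('top')[205:285,200:470,::-1]
a=cv2.resize(a,None,fx=2,fy=2,interpolation=cv2.INTER_CUBIC)
b=cv2.resize(b,None,fx=2,fy=2,interpolation=cv2.INTER_CUBIC)
cv2.imwrite('pics/s8.png',np.vstack([a,b]))
"
```

```text
t 14.95 pos [ 0.4707 -0.3116  0.1736] yaw 0.43 F [-0.5  1.  -0.5] op 0.003
units x,y,z [3.14 0.11 1.43] turn -0.15
```

View pics/s8.png

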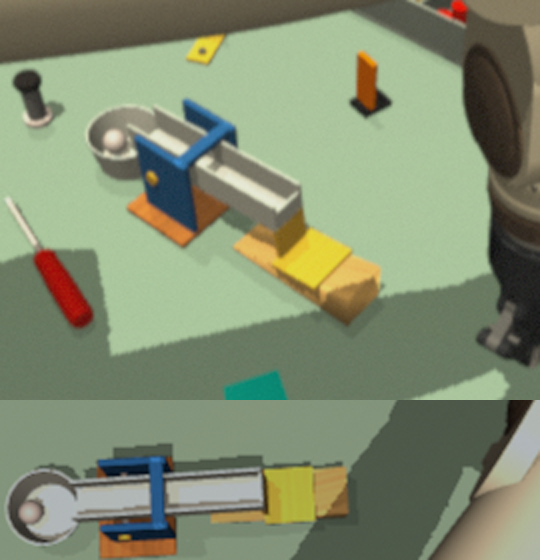

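The ball lies in the upright cup, side crop (115,142), and the chute is up. The wedge is in line under the tongue, with its heel showing at top crop (347,495). The gripper is well clear, so I hand in.

```bash
python3 -c "
from station import workorder
print(workorder.hand_in())"
```

```text
the job is handed in; nothing more can be done
None
```

The wooden wedge is jammed under the brass tongue with the chute up at its stop, and the ball rolled into the tin cup by itself. I handed the job in at about 15 s; the hand-in gave no verdict.

I gripped the wedge near its heel, turned it into line with the chute and slid it in nose first. The slide took about 6–7 N and rose to 24 N at the stop. I then let go, backed off and pressed the heel once more with closed fingers.

**Last checks:**
- **Pictures:** the ball lies in the upright cup, the chute stays up with the robot clear, and the cup, post, drop target and bracket look unmoved.
- **Wedge pose, measured before the last press:** about 37 mm of the wedge was showing. It was within a few millimetres of the centre line and about 2.5° off the chute's direction. The last press moved it by only 1–2 mm.

**Did not go to plan:**
- **Last press:** it reached 27 N, over the suggested 12–20 N.
- **Lowering the wedge:** I pressed it onto the bench with about 46 N for a moment.
- **Gripper tilt:** the gripper leaned by up to about 4° over the moves.
- **Jam force:** I could not measure it at the tongue, so I infer it from the push force and from the wedge and chute staying put after release.

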